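# Light-cure two filler patches on a lacquered casting

## Robot

A 6-joint arm with a two-finger parallel gripper is mounted at the origin on a cart in front of the work surface, level with it; the furniture and walls round the work are solid. World frame = base frame: x ahead of the robot, y to its left, z up, the work surface at z = 0. Lengths are in mm, angles in rad, forces in N, time in s.
With the tool pointing down it reaches from about 350 to 875 mm from the base axis. Payload 4.2 kg.
Tool frame: the origin (TCP) lies midway between the tips of the shut fingers; the grasp point (between the pads) lies 19 mm behind it (arm.tcp_to_grasp is the distance from the TCP to the grasp point, in mm); z points along the fingers, y is the line along which they close (so a half turn about z gives the same grasp; the last joint's range is limited). The gripper opens to 85 mm and grips with 20 to 120 N. Pads are 22 mm wide; open, the fingers measure 114 mm over their backs; the gripper's body (76 mm by 85 mm) begins 54 mm behind the grasp point. The pads swing forward as they close: fully open they stand 13 mm farther back than shut.
Start: joints at [-0.87, 0.385, 0.008, 0, -1.194, -0.259], TCP at [267.241, -564.961, 231.312] pointing down, gripper open.
Joint ranges: [-3.14, 3.14], [-1.21, 2.06], [-1.07, 1.41], [-3.16, 2.05], [-2.99, -0.16], [-3.1, 3.1]. Speed limits (rad/s): [2.79, 2.79, 3.14, 3.14, 3.14, 3.14].

## Interface

Orientations are given as a unit quaternion [x, y, z, w].
In Python, from bench import arm, get_image gives the robot as it stands.
- The arm moves only by the tool drive_tool, never from a script. Its argument "deltas" is a list of rows, each a list of 2 entries, a list of its own where there are three numbers: the shift along the tool's x, y, z in cm, then the turn, a rotation vector about the tool's x, y, z in degrees. In form: [[[x, y, z], [ax, ay, az]], ...]. A call has 1 to 12 rows; each row shifts and turns the commanded pose from where the row before left it, along the tool's axes as they then stand; what a row does not reach is not made up. A row lasts 1/10 s, in which the tool goes at most 50 mm and 8.59 degrees, less where a joint would pass 70% of its speed; a pose out of reach is approached as far as the arm can. A call with a gripper value outside its range is refused whole. "claw" is the finger opening in cm, from 0 to 8.54, set as the call begins (left out, the last holds). The fingers move at their own pace and stop on an object; the grip force is fixed at half the most. Time passes only in rows, so rows that do not move let the fingers close. It gives the time, the measured TCP pose, the force, the opening and the grip force at its end, in the units of the state.
- arm.read_state(): the state, without advancing time (a new reading comes with each control period).
- get_image(name): name is "scene" or "side" or "wrist"; returns a dict with "img" (384x512x3 uint8, red, green, blue), "fx", "fy", "cx", "cy" (pixels), "D" ([k1, k2, p1, p2, k3] as OpenCV has them; the pictures are not rectified), "eye" and "orientation" of the camera in the world; the wrist camera has in their place "mount" (4x4, takes a point from camera to tool coordinates, whose origin is the TCP and whose axes are the flange's). Camera axes: x right, y down, z forward; pixel columns grow to the right and rows downward; lengths in mm; the calibration is good to about 2 mm. A picture is of the moment at which its call begins: read the wrist's pose just before it. There is no depth.
- arm.job_done(): hands the job in; it is judged then, once.
The state is a dict: "clock": time; "joints": joint angles; "joint_vel": joint speeds; "joint_efforts": joint torques, N m; "position": TCP position; "ee_rot": TCP orientation; "contact_force": force on the tool from outside, world axes, zero at the start; "wrist_torque": the same for the moment, N m; "gripper_width": finger opening in mm; "grasp_force": force on a finger pad.
Only numpy, scipy, OpenCV 4.12 (cv2) and the standard library are available. Lean on these libraries where they do the work, as an engineer would, in place of code of your own. Each camera call takes 0.05 s, during which the arm holds its last target. There are 200 camera calls.

## Task

The casting on the banding wheel has two pale dabs of light-curing filler, and its lacquer is still soft: do not touch the casting with anything, but turn it by the rim of the wheel until you can get at both dabs. Then take the curing lamp from its holder and shine it squarely, from 3 to 5 cm away, at the middle of the upper dab and after that of the lower one, holding it still for two seconds on each. Hang the lamp back in its holder as it was and leave the casting standing on the wheel and the other things where they are.

Things in the scene. Friction and masses are not known exactly. Their poses are not given: they have to be found in the camera images.
- repaired_casting: brown rough round resin casting with two cream dabs, 60 across, 122 high, about 0.2 kg, standing loose near the middle of the banding wheel; origin at the centre of its underside, z up, x midway between the dabs (upper at azimuth +25 degrees from x, lower at -25); x looks away from the robot at the start
- upper_patch: upper cream dab of filler, about 20 across, on the casting's side 92 above its foot; origin on the middle of its surface, x axis pointing straight out of the surface (level), z up
- lower_patch: lower cream dab of filler, the same, 52 above the casting's foot
- banding_wheel: grey hand turntable; origin on the table under its axis; level disc 188 across, 13 thick, its top 49 above the table, overhanging its foot; it turns freely without end and stays where it is left: a shut gripper's tips pressed lightly (5 to 15 N) on the disc near the rim and led round carry it along
- banding_wheel_disc (a joint): turn of the disc about the vertical, rad, growing counter-clockwise from above; the casting turns with it
- lamp: lit cordless curing lamp, 0.18 kg, hanging upright in its holder; origin: centre of the underside of its orange collar (40 x, 46 y, 6 high); above it a white flat-sided handle 30 (x) by 26 (y) up to z 85 (grip across y at z 30 to 60); below a round shank, 21 across, runs down 45, then bends toward +x, 50 degrees off the shank's line, into a head 24 across, 34 long; z up along the handle
- lens: violet lens in the end of the lamp's head, 17 across; at (26, 0, -67) in the lamp's frame; its x axis is the light's direction, toward the lamp's +x and 40 degrees below it, so that with the handle upright the light shines 40 degrees downward
- lamp_holder: fixed bench holder: black base 100 x 85 (x -70 to +30), post behind at -x, at the top a fork of two prongs, gap 36, open toward +x, top 112 above the table; the lamp's collar lies on the prongs between round rails 55 apart that rise 4.5, its head toward the open side; it lifts straight up and goes back straight down
- dock (a point): point on the holder's fork where the lamp's origin lies when it hangs home; axes of the holder, lamp and holder x axes agree
- dusting_brush: bystander (sizes in mm): dusting brush lying flat, wooden handle, 178 x 30 x 10; origin at the centre of its underside
- mixing_cup_0: bystander (sizes in mm): white tapered cup with a brown lower band, 70 across, 82 high; origin at the centre of its underside
- mixing_cup_1: bystander (sizes in mm): plain white tapered cup, 70 across, 82 high; origin at the centre of its underside
- paint_tin: bystander (sizes in mm): round paint tin, 68 across, 77 high; origin at the centre of its underside
- pigment_pot: bystander (sizes in mm): dark round pot, 63 across, 70 high; origin at the centre of its underside
- viscosity_cup: bystander (sizes in mm): small grey stepped cup, 56 across, 53 high; origin at the centre of its underside
- marker: bystander (sizes in mm): yellow and black marker lying flat, 130 long, 18 thick; origin at the centre of its underside
- tape_roll: bystander (sizes in mm): roll of cream masking tape lying flat, 104 across, 24 high; origin at the centre of its underside
- waiting_casting: bystander (sizes in mm): another brown casting, upright, 60 across, 122 high, waiting on the table near the wheel; origin at the centre of its underside
Not all that is in view belongs to the job. Leave any pink look-alike of the repaired_casting alone.

How it is judged:
By the outcome, as a careful person would: the job done as asked, in the order asked, and still so for the second after the job is handed in, with the robot touching nothing.
It also fails if it takes over 72 s, if anything falls off the work surface, if the arm or the gripper's body presses on something with over 40 N, if the wrist force passes 120 N, or if a joint passes its speed limit or range.

## Working session

There is one attempt and no reset: what is moved stays moved. The work goes in short steps, Python scripts to look and compute and a tool call to move; the robot and the scene stay as the last step left them, time stands still between calls to the robot, and variables do not carry over. Pictures are saved under pics/ and viewed, at most 11 in all, crops included, and the job is handed in when it is done.

Besides the shell and the picture viewer there is one more tool, called after "Request:" by a JSON object that holds its "name" and its "arguments". drive_tool: Moves the arm, as the interface text tells. Its arguments: {"type":"object","properties":{"deltas":{"type":"array"},"claw":{"type":"number"}},"required":["deltas"]}

```bash
ls; mkdir -p pics; python3 - <<'E'
from bench import arm,get_image
import cv2,pickle,numpy as np
s=arm.read_state();print(s)
d={n:get_image(n) for n in("scene","side","wrist")}
pickle.dump((s,d),open('first.pkl','wb'))
for n in d:
  print(n,{k:np.round(v,4).tolist() for k,v in d[n].items() if k!='img'})
  cv2.imwrite(f'pics/{n}0.png',cv2.resize(d[n]['img'][:,:,::-1],(800,600)))
E
```

```text
pics
{'clock': 0.0, 'joints': array([-8.70409345e-01,  3.85547840e-01,  6.61454688e-03, -4.96081164e-04,
       -1.19398591e+00, -2.58611914e-01]), 'joint_vel': array([-3.16783751e-04,  1.72482632e-03, -1.17851685e-03, -1.16989529e-03,
        1.43568075e-03, -1.22267562e-05]), 'joint_efforts': array([ 2.79264332e-04, -3.92281151e+01,  1.88398004e+01,  4.18615758e+00,
       -4.65505233e-03,  2.92703408e-07]), 'position': array([ 266.98775914, -564.45600747,  230.22285803]), 'ee_rot': array([-2.19006259e-01,  9.75722849e-01,  1.04809338e-03, -2.85136503e-04]), 'contact_force': array([-0.78648615,  0.64494028, -0.74201394]), 'wrist_torque': array([-0.0519859 , -0.01405903,  0.01355431]), 'grasp_force': 0.0, 'gripper_width': 85.45558913494506}
scene {'fx': 367.9423, 'fy': 367.9423, 'cx': 259.7182, 'cy': 194.4136, 'D': [-0.0276, 0.0, 0.0, 0.0, 0.0], 'eye': [785.2852, 547.2492, 1102.0257], 'orientation': [0.2167, 0.9408, -0.2544, -0.0567]}
side {'fx': 420.4995, 'fy': 420.4995, 'cx': 252.5235, 'cy': 196.2415, 'D': [-0.1071, 0.0, 0.0, 0.0, 0.0], 'eye': [1159.0837, 349.6677, 1127.524], 'orientation': [0.4984, 0.8158, -0.2546, -0.1457]}
wrist {'fx': 281.2001, 'fy': 281.2001, 'cx': 255.3194, 'cy': 191.0476, 'D': [-0.0564, 0.0, 0.0, 0.0, 0.0], 'mount': [[0.0002, -0.9551, -0.2964, 75.7205], [1.0, 0.0004, -0.0006, 1.412], [0.0007, -0.2964, 0.9551, -142.7257], [0.0, 0.0, 0.0, 1.0]]}
```

View pics/scene0.png

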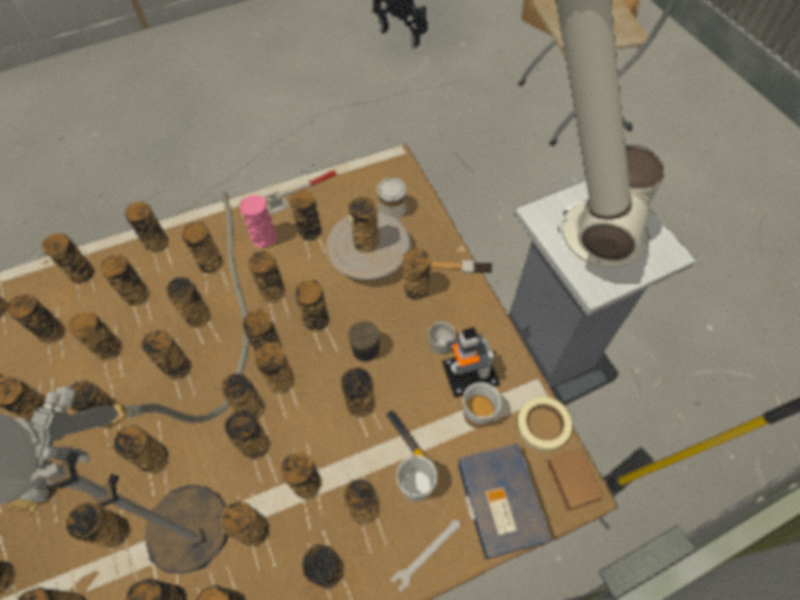

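View pics/side0.png

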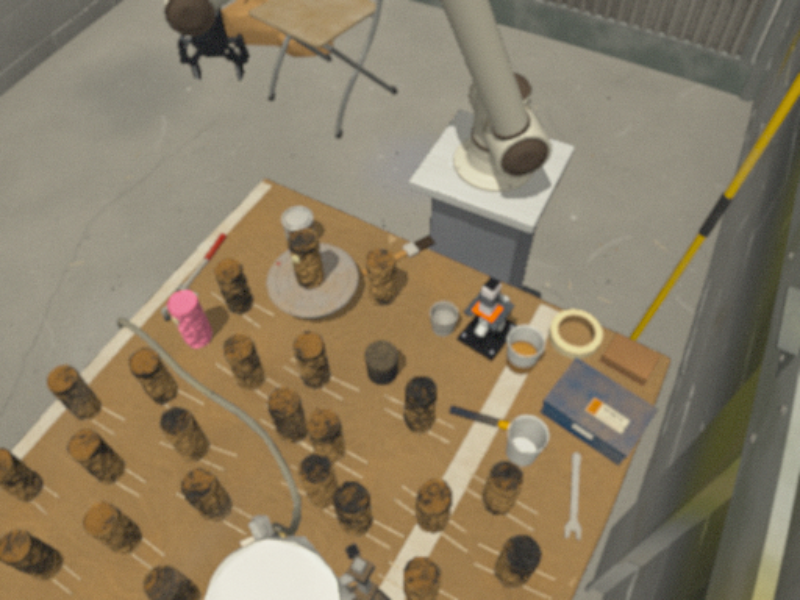

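The scene view shows the wheel at about (369,243), with the casting on it at (363,222) and the waiting casting at (416,272). The lamp's orange collar is at (466,353), in the black holder at (470,372). In the side view the wheel is at (313,280), the collar at (487,311), and a cream dab shows at about (296,259) on the casting's side away from the robot.

```bash
cat > h.py <<'E'
import numpy as np,cv2,pickle
from scipy.spatial.transform import Rotation as R
from scipy.optimize import least_squares
def cam(im,st=None):
    K=np.array([[im['fx'],0,im['cx']],[0,im['fy'],im['cy']],[0,0,1.]])
    if 'mount' in im:
        T=np.eye(4);T[:3,:3]=R.from_quat(st['ee_rot']).as_matrix();T[:3,3]=st['position'];T=T@np.array(im['mount'])
        return K,np.array(im['D']),T[:3,:3],T[:3,3]
    return K,np.array(im['D']),R.from_quat(im['orientation']).as_matrix(),np.array(im['eye'])
def rays(c,px):
    p=cv2.undistortPoints(np.asarray(px,float).reshape(-1,1,2),c[0],c[1]).reshape(-1,2)
    d=np.c_[p,np.ones(len(p))]@c[2].T
    return d/np.linalg.norm(d,axis=1)[:,None]
def onplane(c,px,z):
    d=rays(c,px);return c[3]+d*((z-c[3][2])/d[:,2])[:,None]
def proj(c,P):
    P=np.asarray(P,float).reshape(-1,3);r=c[2].T
    return cv2.projectPoints(P,cv2.Rodrigues(r)[0],-r@c[3],c[0],c[1])[0].reshape(-1,2)
def tri(cs,pxs):
    A=np.zeros((3,3));b=np.zeros(3);L=[]
    for c,p in zip(cs,pxs):
        d=rays(c,[p])[0];M=np.eye(3)-np.outer(d,d);A+=M;b+=M@c[3];L.append((M,c[3]))
    X=np.linalg.solve(A,b);return X,[np.linalg.norm(M@(X-e)) for M,e in L]
def circ(P):
    f=lambda v:np.hypot(P[:,0]-v[0],P[:,1]-v[1])-v[2]
    r=least_squares(f,[P[:,0].mean(),P[:,1].mean(),90],loss='soft_l1',f_scale=2);return r.x,np.abs(r.fun).mean()
def biggest(m,near=None):
    n,l,s,c=cv2.connectedComponentsWithStats(m.astype(np.uint8))
    k=[i for i in range(1,n) if s[i,4]>8]
    k=max(k,key=lambda i:s[i,4]) if near is None else min(k,key=lambda i:np.hypot(*(c[i]-near)))
    return l==k,c[k],s[k,4]
E
cat > m1.py <<'E'
from h import *
s,d=pickle.load(open('first.pkl','rb'))
f=512/800
cs=[cam(d[n]) for n in('scene','side')]
oc=[]
out=[]
for n,c,wp,lp in(('scene',cs[0],(369,243),(466,353)),('side',cs[1],(313,280),(487,311))):
    im=d[n]['img'];hsv=cv2.cvtColor(im,cv2.COLOR_RGB2HSV).astype(int);H,S,V=hsv[...,0],hsv[...,1],hsv[...,2]
    wp=np.array(wp)*f;lp=np.array(lp)*f
    yy,xx=np.mgrid[:384,:512]
    m=(H<14)&(S>165)&(V>150)&(np.hypot(xx-lp[0],yy-lp[1])<22)
    print(n,'orange',m.sum());b,cc,a=biggest(m,lp);oc.append(cc);print(cc,a)
    P=onplane(c,np.argwhere(m)[:,::-1],112+6);print('orange plane',P.mean(0))
    m=(S<75)&(V>90)&(np.hypot(xx-wp[0],(yy-wp[1])*1.2)<42)
    b,cc,a=biggest(m);cn=max(cv2.findContours(b.astype(np.uint8),cv2.RETR_EXTERNAL,cv2.CHAIN_APPROX_NONE)[0],key=len).reshape(-1,2)
    hu=cv2.convexHull(cn).reshape(-1,2)
    print('wheel',a,circ(onplane(c,hu,49)))
    v=im.copy();v[m]=(0,255,0)
    x,y=wp.astype(int);x2,y2=lp.astype(int)
    out.append(np.hstack([cv2.resize(v[y-50:y+50,x-50:x+50],(390,390),interpolation=0)[:,:], cv2.resize(im[y2-37:y2+38,x2-37:x2+38],(390,390),interpolation=cv2.INTER_CUBIC)]))
print(tri(cs,oc))
cv2.imwrite('pics/c1.png',cv2.resize(np.vstack(out),(600,600))[:,:,::-1])
E
python3 m1.py
```

```text
scene orange 40
[292.18181818 227.18181818] 11
orange plane [490.68211284 179.85375378 118.        ]
wheel 1537 (array([ 527.75207829, -186.08751246,   96.01827494]), np.float64(4.538043531184138))
side orange 33
[309.9 202. ] 10
orange plane [493.01771895 180.67364172 118.        ]
wheel 1693 (array([ 533.05723832, -184.91693769,   94.34062085]), np.float64(1.1269201601891956))
(array([502.91658383, 175.06349749, 119.94484956]), [np.float64(1.9563071676109005), np.float64(1.956307167610862)])
```

View pics/c1.png

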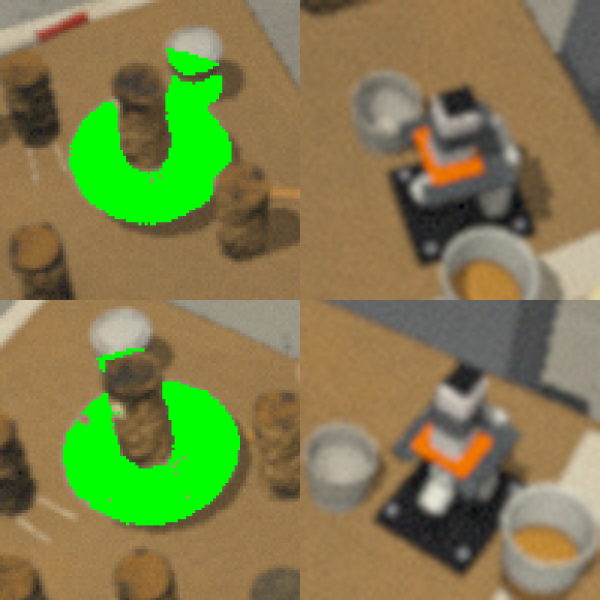

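The crops show a clean wheel mask in the side view, which puts the wheel centre near (533,-185). The lamp stands in its holder near (490,180), with its head pointing away from the robot.

```bash
cat > m2.py <<'E'
from h import *
s,d=pickle.load(open('first.pkl','rb'));f=512/800
cs=[cam(d[n]) for n in('scene','side')]
for n,a,b in(('casting top',(362,205),(303,243)),('waiting top',(417,258),(380,258)),('nbr top',(304,199),(229,268)),('pink top',(256,205),(184,303)),('cup',(392,187),(298,217)),('visc',(442,332),(445,313)),('mixcup',(484,393),(526,338)),('pot',(364,331),(381,352)),('castB',(310,292),(311,345)),('castC',(265,262),(241,347)),('handletop',(468,335),(490,286)),('tin..',(357,378),(421,388)),('mug2',(418,470),(527,432)),('holder corner far L',(446,360),(462,335)),('corner far R',(457,393),(491,354)),('tape',(545,422),(577,332))):
    X,e=tri(cs,[np.array(a)*f,np.array(b)*f]);print(n,X.round(),np.round(e,1))
# dab in side view
im=d['side']['img'];hsv=cv2.cvtColor(im,cv2.COLOR_RGB2HSV)
print(im[155:175:2,182:198:2].sum(2))
# black base in plane z~12
for n,c,lp in(('scene',cs[0],(470,372)),('side',cs[1],(487,335))):
    im=d[n]['img'];lp=np.array(lp)*f;yy,xx=np.mgrid[:384,:512]
    m=(im.max(2)<50)&(np.hypot(xx-lp[0],yy-lp[1])<30)
    m,cc,a=biggest(m,lp)
    P=onplane(c,np.argwhere(m)[:,::-1],12)[:,:2].astype(np.float32)
    print(n,a,cv2.minAreaRect(P),[v.round().tolist() for v in cv2.boxPoints(cv2.minAreaRect(P))])
E
python3 m2.py
```

```text
casting top [ 532. -193.  166.] [6.1 6.1]
waiting top [469. -59. 116.] [0.4 0.4]
nbr top [ 624. -313.  116.] [0.2 0.2]
pink top [ 726. -351.  106.] [2.1 2.1]
cup [ 420. -288.   76.] [2.4 2.4]
visc [485.  91.  50.] [3.2 3.2]
mixcup [484. 255.  78.] [5.5 5.5]
pot [631.  27.  69.] [2. 2.]
castB [700. -77. 118.] [1.6 1.6]
castC [ 758. -193.  109.] [1.8 1.8]
handletop [483. 172. 184.] [0.2 0.2]
tin.. [690. 138. 123.] [2.1 2.1]
mug2 [658. 326.  71.] [3.7 3.7]
holder corner far L [498. 136.  16.] [1.9 1.9]
corner far R [509. 205.   8.] [0.3 0.3]
tape [385. 338.  13.] [2.5 2.5]
[[352 265 206 184 190 196 200 205]
 [354 268 186 213 223 225 216 224]
 [368 333 174 213 236 226 203 220]
 [421 437 285 198 175 156 150 140]
 [466 457 402 436 330 212 148 217]
 [460 456 460 510 487 232 207 280]
 [457 459 443 404 427 300 266 283]
 [461 450 432 289 281 287 293 251]
 [460 457 435 312 285 297 285 294]
 [452 450 434 341 270 260 286 277]]
scene 162 ((479.0894775390625, 174.18637084960938), (58.67284393310547, 60.48831558227539), 79.32960510253906) [[444.0, 151.0], [503.0, 140.0], [514.0, 197.0], [455.0, 209.0]]
side 308 ((467.5763244628906, 178.20352172851562), (76.78427124023438, 95.3270263671875), 82.41561126708984) [[415.0, 146.0], [510.0, 134.0], [520.0, 210.0], [425.0, 223.0]]
```

```bash
cat >> h.py <<'E'
from scipy.linalg import logm,expm
def pose(p,Rm):
    T=np.eye(4);T[:3,:3]=Rm;T[:3,3]=p;return T
def cur(st): return pose(st['position'],R.from_quat(st['ee_rot']).as_matrix())
def toolR(yaw,tilt):
    "tool x at yaw (deg), tool z down; then pitched about tool y by tilt (deg)"
    return (R.from_euler('z',yaw,degrees=True)*R.from_euler('x',180,degrees=True)*R.from_euler('y',tilt,degrees=True)).as_matrix()
def rows(T0,T1,N):
    L=np.real(logm(np.linalg.inv(T0)@T1))/N
    w=np.degrees([L[2,1],L[0,2],L[1,0]])
    V=np.linalg.inv(T0)@T1
    # row: shift then turn about own axes; exact step
    E=expm(L)
    print(N,'x',[[(E[:3,3]/10).round(3).tolist(),w.round(2).tolist()]])
E
cat > m3.py <<'E'
from h import *
s,d=pickle.load(open('first.pkl','rb'))
for n,c0 in(('side',(533,-187)),):
    c=cam(d[n]);ray=rays(c,[(188,165.5),(190,164)])
    for r in ray:
        f=lambda t:np.hypot(*(c[3]+t*r)[:2]-c0)-30
        o=c[3][:2]-c0;a=r[:2]@r[:2];b=2*o@r[:2];q=o@o-900;D=b*b-4*a*q
        t=(-b-np.sqrt(max(D,0)))/(2*a);X=c[3]+t*r;print('dab',X.round(),np.degrees(np.arctan2(X[1]-c0[1],X[0]-c0[0])),D)
W=np.array([533,-185])
T0=cur(s)
b=np.radians(-178)
T1=pose([*(W+80*np.array([np.cos(b),np.sin(b)])),230],toolR(-178,0))
for t in(12,-12):print(toolR(-178,t)[:,2])
rows(T0,T1,12)
E
python3 m3.py
```

```text
dab [ 561. -197.  140.] -19.54213876748231 319.51818486955017
dab [ 563. -186.  155.] 1.2679990472981408 837.5576644826215
[-0.20778504 -0.00725601 -0.9781476 ]
[ 0.20778504  0.00725601 -0.9781476 ]
12 x [[[-2.308, 2.664, 0.005], [0.01, -0.0, 1.94]]]
```

Request:
{"name": "drive_tool", "arguments": {"deltas": [[[-2.31,2.66,0],[0,0,1.9]],[[-2.31,2.66,0],[0,0,1.9]],[[-2.31,2.66,0],[0,0,1.9]],[[-2.31,2.66,0],[0,0,1.9]],[[-2.31,2.66,0],[0,0,1.9]],[[-2.31,2.66,0],[0,0,1.9]],[[-2.31,2.66,0],[0,0,1.9]],[[-2.31,2.66,0],[0,0,1.9]],[[-2.31,2.66,0],[0,0,1.9]],[[-2.31,2.66,0],[0,0,1.9]],[[-2.31,2.66,0],[0,0,1.9]],[[-2.31,2.66,0],[0,0,1.9]]], "claw": 0}}

```text
clock: 1.35
position: [452.4, -186.4, 231.3]
ee_rot: [-0.021, 1.0, 0.0, -0.0]
contact_force: [-0.7, -0.1, -0.1]
gripper_width: -0.1
grasp_force: 0.0
```

```bash
python3 - <<'E'
from h import *
from bench import arm,get_image
s=arm.read_state();w=get_image('wrist');pickle.dump((s,w),open('w1.pkl','wb'))
print(s['clock'],s['position'],s['ee_rot'],s['joints'],s['contact_force'])
W=np.array([533,-185]);b=np.radians(-184);p=W+77*np.array([np.cos(b),np.sin(b)])
Tm=pose([*p,90],toolR(-184,-12))
rows(cur(s),Tm,5)
v=w['img'].copy();c=cam(w,s)
a=np.radians(np.arange(0,360,4))
for q in proj(c,np.c_[533+94*np.cos(a),-185+94*np.sin(a),49+0*a]):
  if (abs(q)<600).all(): cv2.circle(v,tuple(int(t) for t in q),1,(0,255,0))
cv2.imwrite('pics/w1.png',cv2.resize(v[:,:,::-1],(800,600)))
E
```

```text
1.35 [ 452.37320376 -186.37311443  231.29291996] [-2.13677109e-02  9.99771679e-01  9.22384954e-05 -5.07021271e-05] [-5.81927504e-02  1.52598588e-01 -3.14444248e-01 -1.96912323e-04
 -1.10386924e+00 -1.46977625e+00] [-0.70084294 -0.10592796 -0.06214495]
5 x [[[0.161, 0.145, 2.827], [0.14, -2.4, 1.28]]]
```

View pics/w1.png

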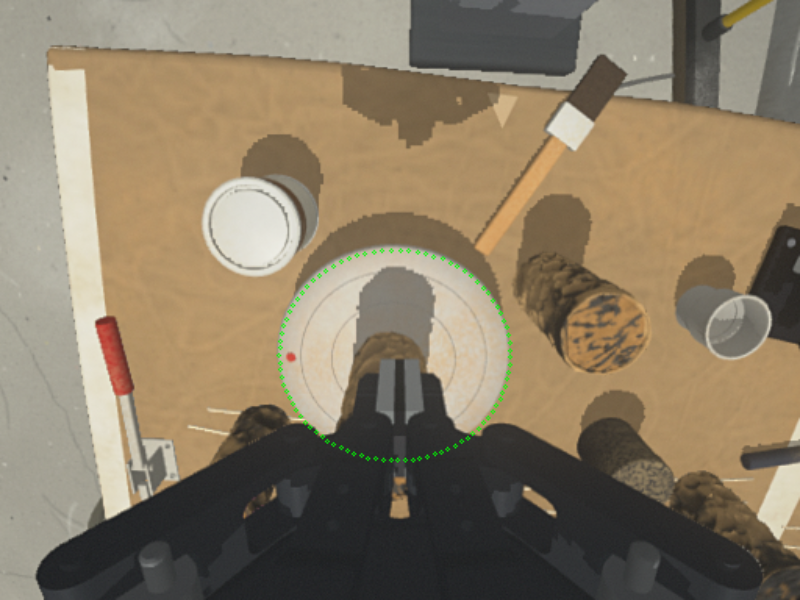

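The green circle falls exactly on the disc rim, at (395,355) in the 800-px wrist view, so the wheel centre holds. The casting stands near the middle, behind the fingertips, and a red index dot is on the disc at (291,357).

Request:
{"name": "drive_tool", "arguments": {"deltas": [[[0.16,0.145,2.83],[0.14,-2.4,1.28]],[[0.16,0.145,2.83],[0.14,-2.4,1.28]],[[0.16,0.145,2.83],[0.14,-2.4,1.28]],[[0.16,0.145,2.83],[0.14,-2.4,1.28]],[[0.16,0.145,2.83],[0.14,-2.4,1.28]],[[0.2,0,0.98],[0,0,0]],[[0.2,0,0.98],[0,0,0]],[[0.2,0,0.98],[0,0,0]],[[0,0,0],[0,0,0]]]}}

```text
clock: 2.3
position: [456.4, -181.3, 59.3]
ee_rot: [0.034, 0.994, -0.004, 0.104]
contact_force: [-0.1, -0.5, -0.1]
gripper_width: -0.2
grasp_force: 0.0
```

```bash
python3 - <<'E'
from h import *
from bench import arm
s=arm.read_state();T=cur(s);print(T.round(3),s['contact_force'])
W=np.array([533,-185]);d=T[:2,3]-W;print(np.hypot(*d),np.degrees(np.arctan2(d[1],d[0])))
for a in(2,3):
  Rz=np.eye(4);Rz[:3,:3]=R.from_euler('z',a,degrees=True).as_matrix();C=np.eye(4);C[:2,3]=W
  rows(T,C@Rz@np.linalg.inv(C)@T,1)
E
```

```text
[[-9.76000e-01  6.80000e-02  2.06000e-01  4.56381e+02]
 [ 6.70000e-02  9.98000e-01 -1.50000e-02 -1.81252e+02]
 [-2.07000e-01 -0.00000e+00 -9.78000e-01  5.92720e+01]
 [ 0.00000e+00  0.00000e+00  0.00000e+00  1.00000e+00]] [-0.05823428 -0.52613474 -0.12337862]
76.7101385208455 177.1994451980913
1 x [[[-0.01, -0.268, 0.002], [-0.41, -0.0, -1.96]]]
1 x [[[-0.018, -0.401, 0.004], [-0.62, -0.0, -2.94]]]
```

Request:
{"name": "drive_tool", "arguments": {"deltas": [[[0.1,0,0.49],[0,0,0]],[[0.04,0,0.2],[0,0,0]],[[0,0,0],[0,0,0]]]}}

```text
clock: 2.6
position: [456.4, -181.2, 52.9]
ee_rot: [0.034, 0.994, -0.004, 0.105]
contact_force: [0.6, -0.2, -0.0]
gripper_width: -0.1
grasp_force: 0.0
```

Request:
{"name": "drive_tool", "arguments": {"deltas": [[[0.04,0,0.2],[0,0,0]],[[0,0,0],[0,0,0]]]}}

```text
clock: 2.8
position: [456.7, -181.2, 51.0]
ee_rot: [0.034, 0.994, -0.004, 0.105]
contact_force: [-0.6, -1.0, 0.4]
gripper_width: -0.0
grasp_force: 0.2
```

Request:
{"name": "drive_tool", "arguments": {"deltas": [[[0.02,0,0.1],[0,0,0]],[[0,0,0],[0,0,0]]]}}

```text
clock: 3.0
position: [456.8, -181.3, 50.7]
ee_rot: [0.034, 0.994, -0.004, 0.105]
contact_force: [-1.7, -0.0, 6.8]
gripper_width: -0.3
grasp_force: 3.5
```

Request:
{"name": "drive_tool", "arguments": {"deltas": [[[0.01,0,0.03],[0,0,0]],[[-0.003,-0.13,0],[-0.2,0,-0.98]],[[-0.01,-0.268,0.002],[-0.41,0,-1.96]],[[-0.018,-0.401,0.004],[-0.62,0,-2.94]],[[-0.018,-0.401,0.004],[-0.62,0,-2.94]],[[-0.018,-0.401,0.004],[-0.62,0,-2.94]],[[-0.018,-0.401,0.004],[-0.62,0,-2.94]],[[-0.018,-0.401,0.004],[-0.62,0,-2.94]],[[-0.018,-0.401,0.004],[-0.62,0,-2.94]],[[-0.018,-0.401,0.004],[-0.62,0,-2.94]]]}}

```text
clock: 4.0
position: [460.9, -213.1, 50.6]
ee_rot: [-0.175, 0.979, 0.018, 0.103]
contact_force: [-4.5, -0.7, 9.4]
gripper_width: -0.1
grasp_force: 5.0
```

Request:
{"name": "drive_tool", "arguments": {"deltas": [[[-0.018,-0.401,0.004],[-0.62,0,-2.94]],[[-0.018,-0.401,0.004],[-0.62,0,-2.94]],[[-0.018,-0.401,0.004],[-0.62,0,-2.94]],[[-0.018,-0.401,0.004],[-0.62,0,-2.94]],[[-0.018,-0.401,0.004],[-0.62,0,-2.94]],[[-0.018,-0.401,0.004],[-0.62,0,-2.94]],[[-0.018,-0.401,0.004],[-0.62,0,-2.94]],[[-0.018,-0.401,0.004],[-0.62,0,-2.94]],[[-0.018,-0.401,0.004],[-0.62,0,-2.94]],[[-0.018,-0.401,0.004],[-0.62,0,-2.94]],[[-0.018,-0.401,0.004],[-0.62,0,-2.94]],[[-0.018,-0.401,0.004],[-0.62,0,-2.94]]]}}

```text
clock: 5.2
position: [491.5, -250.7, 50.8]
ee_rot: [-0.47, 0.877, 0.047, 0.092]
contact_force: [-2.1, -3.5, 6.2]
gripper_width: 0.0
grasp_force: 3.0
```

```bash
cat > m4.py <<'E'
from h import *
from bench import arm,get_image
import sys
n=sys.argv[1]
s=arm.read_state();T=cur(s);W=np.array([533,-185]);d=T[:2,3]-W;print(s['clock'],s['position'],s['contact_force'],np.hypot(*d),np.degrees(np.arctan2(d[1],d[0])))
D={k:get_image(k) for k in('scene','side')};pickle.dump((s,D),open(n+'.pkl','wb'))
o=[]
for k,X in D.items():
  x,y=proj(cam(X),[533,-185,110])[0].astype(int)
  o.append(cv2.resize(X['img'][y-35:y+35,x-35:x+35],(400,400),interpolation=cv2.INTER_CUBIC));print(k,x-35,y-35)
cv2.imwrite(f'pics/{n}.png',np.hstack(o)[:,:,::-1])
E
python3 m4.py t1
```

```text
5.2 [ 491.5153506  -250.7275944    50.78335359] [-2.08836473 -3.46547633  6.2333951 ] 77.72446719745649 -122.2584948712709
scene 198 110
side 162 131
```

View pics/t1.png

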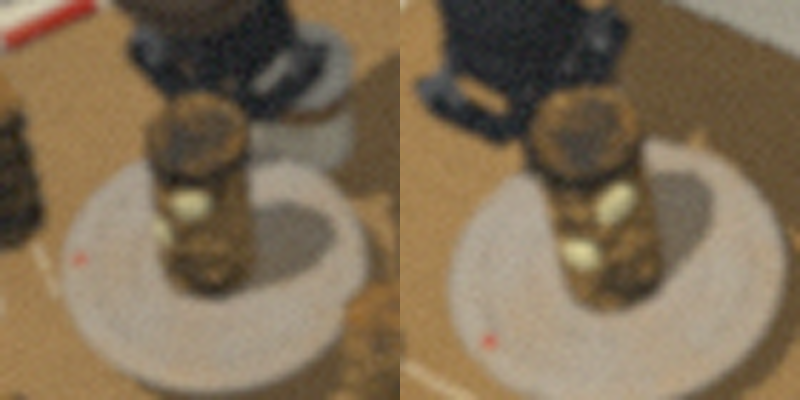

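```bash
cat > dab.py <<'E'
from h import *
import sys
def cyl(c,px,c0,r=30):
    d=rays(c,[px])[0];o=c[3][:2]-c0;a=d[:2]@d[:2];b=2*o@d[:2];q=o@o-r*r;t=(-b-np.sqrt(b*b-4*a*q))/(2*a);X=c[3]+t*d
    return X.round(1),np.degrees(np.arctan2(X[1]-c0[1],X[0]-c0[0])).round(1)
def dabs(D):
    cs={k:cam(D[k]) for k in D};out={}
    for k in('scene','side'):
        c=cs[k];im=D[k]['img'];x,y=proj(c,[533,-185,120])[0]
        hsv=cv2.cvtColor(im,cv2.COLOR_RGB2HSV).astype(int);yy,xx=np.mgrid[:384,:512]
        P=onplane(c,np.c_[xx.ravel(),yy.ravel()],49)[:,:2]
        m=(im.min(2)>95)&(im[...,0].astype(int)-im[...,2]>25)&(np.abs(xx-x)<12)&(abs(yy-y)<18)&(im[...,0]>150)
        n,l,s,cc=cv2.connectedComponentsWithStats(m.astype(np.uint8))
        out[k]=[(cc[i],s[i,4]) for i in range(1,n) if s[i,4]>4]
    return cs,out
if __name__=='__main__':
    s,D=pickle.load(open(sys.argv[1]+'.pkl','rb'));cs,o=dabs(D);C=np.array([533,-185])
    for k in o:
        for p,a in o[k]: print(k,p.round(1),a,cyl(cs[k],p,C))
    f=lambda x,y,u,v:np.array([x+u*70/400,y+v*70/400])
    if sys.argv[1]=='t1':
        print('top',tri(list(cs.values()),[f(198,110,197,137),f(162,131,185,136)]))
        print(cyl(cs['scene'],f(198,110,192,205),C),cyl(cs['side'],f(162,131,217,203),C),cyl(cs['side'],f(162,131,182,252),C))
E
python3 dab.py t1
```

```text
scene [223.5 152.2] 78 (array([nan, nan, nan]), np.float64(nan))
scene [244. 142.] 15 (array([nan, nan, nan]), np.float64(nan))
scene [230.5 145. ] 14 (array([ 550.9, -160.9,  151.3]), np.float64(53.3))
scene [243.8 160.8] 5 (array([nan, nan, nan]), np.float64(nan))
side [207.2 158. ] 21 (array([nan, nan, nan]), np.float64(nan))
side [189.  175.4] 82 (array([nan, nan, nan]), np.float64(nan))
side [198.9 166.3] 21 (array([ 553.1, -162.7,  146.5]), np.float64(47.9))
side [208.6 181.2] 5 (array([ 528.9, -155.3,   46.2]), np.float64(97.9))
top (array([ 529.89542484, -191.35292036,  160.94957815]), [np.float64(1.0411656872588562), np.float64(1.041165687258877)])
(array([ 548.1, -159.1,  147.3]), np.float64(59.7)) (array([ 550.6, -160.7,  143.7]), np.float64(54.0)) (array([ 562.7, -181. ,  103.5]), np.float64(7.7))dab.py:4: RuntimeWarning: invalid value encountered in sqrt
  d=rays(c,[px])[0];o=c[3][:2]-c0;a=d[:2]@d[:2];b=2*o@d[:2];q=o@o-r*r;t=(-b-np.sqrt(b*b-4*a*q))/(2*a);X=c[3]+t*d
```

The dabs show clearly: upper at scene crop (192,205) and side crop (617,203), lower at side crop (582,252). That puts them at azimuths of about 56° and 7°, so I'll turn the wheel about 45° further.

Request:
{"name": "drive_tool", "arguments": {"deltas": [[[0.005,0,0.02],[0,0,0]],[[-0.018,-0.401,0.004],[-0.62,0,-2.94]],[[-0.018,-0.401,0.004],[-0.62,0,-2.94]],[[-0.018,-0.401,0.004],[-0.62,0,-2.94]],[[-0.018,-0.401,0.004],[-0.62,0,-2.94]],[[-0.018,-0.401,0.004],[-0.62,0,-2.94]],[[-0.018,-0.401,0.004],[-0.62,0,-2.94]],[[-0.018,-0.401,0.004],[-0.62,0,-2.94]],[[-0.018,-0.401,0.004],[-0.62,0,-2.94]],[[-0.018,-0.401,0.004],[-0.62,0,-2.94]],[[-0.018,-0.401,0.004],[-0.62,0,-2.94]],[[-0.018,-0.401,0.004],[-0.62,0,-2.94]]]}}

```text
clock: 6.5
position: [534.0, -261.8, 50.8]
ee_rot: [-0.7, 0.707, 0.071, 0.074]
contact_force: [-0.9, 1.2, 5.8]
gripper_width: -0.2
grasp_force: 3.1
```

Request:
{"name": "drive_tool", "arguments": {"deltas": [[[-0.018,-0.401,0.004],[-0.62,0,-2.94]],[[-0.018,-0.401,0.004],[-0.62,0,-2.94]],[[-0.018,-0.401,0.004],[-0.62,0,-2.94]],[[-0.018,-0.401,0.004],[-0.62,0,-2.94]],[[0,0,0],[0,0,0]],[[-0.05,0,-0.25],[0,0,0]],[[-0.2,0,-1],[0,0,0]],[[0,0,-4],[0,0,0]],[[0,0,-4.5],[0,0,0]],[[0,0,-4.5],[0,0,0]],[[0,0,-4.5],[0,0,0]],[[0,0,0],[0,0,0]]]}}

```text
clock: 7.7
position: [558.4, -298.0, 241.8]
ee_rot: [0.769, -0.631, -0.072, -0.067]
contact_force: [-0.6, -0.2, 0.1]
gripper_width: 0.1
grasp_force: 0.0
```

```bash
python3 m4.py t2; python3 - <<'E'
from h import *
from bench import arm
s=arm.read_state();print(s['joints'],s['position'])
# above lamp, to look: camera at tool +x; tool x = lamp x (-9deg)
T1=pose([470,178,300],toolR(-9,0))
rows(cur(s),T1,20)
E
```

```text
7.7 [ 558.39757181 -298.04150559  241.80227666] [-0.60589268 -0.19161442  0.06325992] 115.85947798564337 -77.33735532953754
scene 198 110
side 162 131
[-0.32287194  0.46042837  0.19150812 -0.18291948 -1.40368509  0.55853599] [ 555.96371801 -295.40298288  235.14409296]
20 x [[[-2.144, -1.448, -0.061], [-0.37, 0.51, -3.48]]]
```

Request:
{"name": "drive_tool", "arguments": {"deltas": [[[0,0,-3],[0,0,0]],[[-2.14,-1.45,-0.06],[-0.37,0.51,-3.48]],[[-2.14,-1.45,-0.06],[-0.37,0.51,-3.48]],[[-2.14,-1.45,-0.06],[-0.37,0.51,-3.48]],[[-2.14,-1.45,-0.06],[-0.37,0.51,-3.48]],[[-2.14,-1.45,-0.06],[-0.37,0.51,-3.48]],[[-2.14,-1.45,-0.06],[-0.37,0.51,-3.48]],[[-2.14,-1.45,-0.06],[-0.37,0.51,-3.48]],[[-2.14,-1.45,-0.06],[-0.37,0.51,-3.48]],[[-2.14,-1.45,-0.06],[-0.37,0.51,-3.48]],[[-2.14,-1.45,-0.06],[-0.37,0.51,-3.48]]]}}

```text
clock: 8.9
position: [588.7, -51.2, 304.4]
ee_rot: [0.927, -0.371, -0.044, -0.034]
contact_force: [0.1, -0.2, 0.1]
gripper_width: 0.3
grasp_force: 0.0
```

Request:
{"name": "drive_tool", "arguments": {"deltas": [[[-2.14,-1.45,-0.06],[-0.37,0.51,-3.48]],[[-2.14,-1.45,-0.06],[-0.37,0.51,-3.48]],[[-2.14,-1.45,-0.06],[-0.37,0.51,-3.48]],[[-2.14,-1.45,-0.06],[-0.37,0.51,-3.48]],[[-2.14,-1.45,-0.06],[-0.37,0.51,-3.48]],[[-2.14,-1.45,-0.06],[-0.37,0.51,-3.48]],[[-2.14,-1.45,-0.06],[-0.37,0.51,-3.48]],[[-2.14,-1.45,-0.06],[-0.37,0.51,-3.48]],[[-2.14,-1.45,-0.06],[-0.37,0.51,-3.48]],[[-2.14,-1.45,-0.06],[-0.37,0.51,-3.48]],[[0,0,0],[0,0,0]],[[0,0,0],[0,0,0]]], "claw": 8.5}}

```text
clock: 10.1
position: [470.4, 171.9, 326.6]
ee_rot: [0.997, -0.077, -0.002, 0.001]
contact_force: [0.8, 0.4, -0.5]
gripper_width: 85.0
grasp_force: 0.0
```

```bash
python3 - <<'E'
from h import *
from bench import arm,get_image
s=arm.read_state();w=get_image('wrist');pickle.dump((s,w),open('w2.pkl','wb'))
print(s['clock'],s['position'],s['joints'],cur(s)[:3,:3].round(3))
cv2.imwrite('pics/w2.png',cv2.resize(w['img'][:,:,::-1],(800,600)))
E
```

```text
10.1 [470.4244698  171.89929814 326.61853382] [ 0.67421976  0.11635541 -0.11604523 -0.00140101 -1.34236728  0.74295808] [[ 0.988 -0.153 -0.004]
 [-0.153 -0.988 -0.001]
 [-0.004  0.002 -1.   ]]
```

View pics/w2.png

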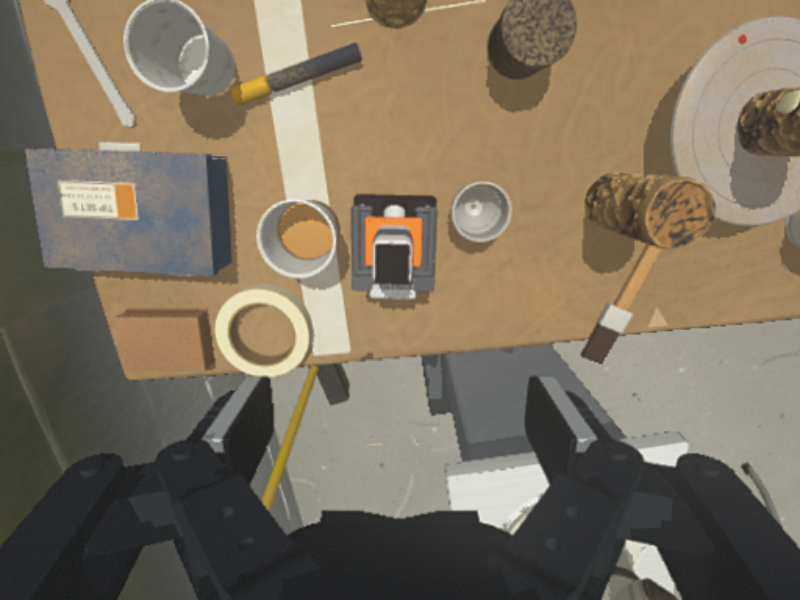

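View pics/t2.png

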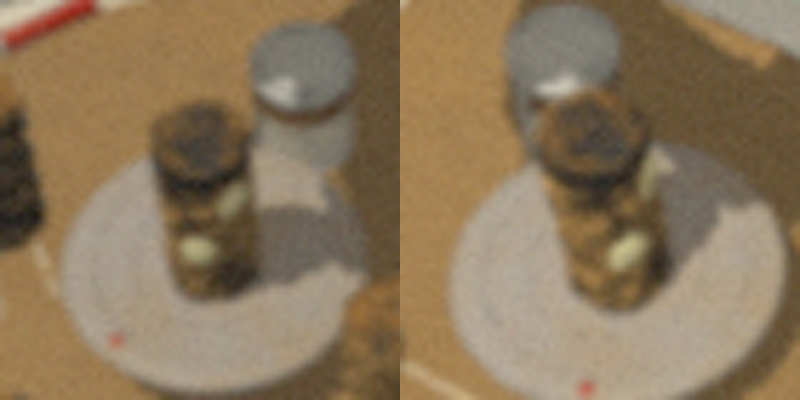

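The wrist view shows the holder almost square to the camera. The orange collar spans x 366–422 with its front edge at y≈217, and the handle top is at (393,262). In the wheel crops the upper dab is at scene (233,200) and side (648,172), and the lower at scene (198,250) and side (628,250).

```bash
cat > m5.py <<'E'
from h import *
from dab import cyl
s,w=pickle.load(open('w2.pkl','rb'));c=cam(w,s);im=w['img'].astype(int)
yy,xx=np.mgrid[:384,:512]
m=(im[...,0]>190)&(im[...,1]<150)&(im[...,2]<90)&(abs(xx-253)<30)&(abs(yy-155)<30)
n=m.sum();rect=cv2.minAreaRect(onplane(c,np.argwhere(m)[:,::-1],118)[:,:2].astype(np.float32));print('collar',n,rect)
P=onplane(c,np.argwhere(m)[:,::-1],118)[:,:2]
for yaw in(-7,-8,-9,-10,-11):
    a=np.radians(yaw);u=P@[np.cos(a),np.sin(a)];v=P@[-np.sin(a),np.cos(a)]
    vm=(v.max()+v.min())/2;um=u.max()-20
    print(yaw,'w',np.ptp(v),'origin',um*np.array([np.cos(a),np.sin(a)])+vm*np.array([-np.sin(a),np.cos(a)]))
# left/right edges per row -> yaw
e=[]
for y in range(yy.max()):
    x=np.where(m[y])[0]
    if len(x)>6: e.append((x.min()-.5,x.max()+.5,y))
e=np.array(e)
for k in(0,1):
    Q=onplane(c,e[:,[k,2]],118)[:,:2];v=np.linalg.svd(Q-Q.mean(0))[2][0];print('edge yaw',np.degrees(np.arctan2(*(v*np.sign(v[0]))[::-1])),Q.mean(0))
# black base rect
b=(im.max(2)<45)&(abs(xx-253)<32)&(yy>120)&(yy<190)
# dabs
st,D=pickle.load(open('t2.pkl','rb'));cs=[cam(D['scene']),cam(D['side'])]
off=[(198,110),(162,131)];C=np.array([531,-189])
for nm,ps in(('up',[(233,200),(248,172)]),('lo',[(198,250),(228,250)])):
    g=[]
    for k,o,p in zip(('scene','side'),off,ps):
        q=np.array(o)+np.array(p)*70/400;I=D[k]['img'].astype(float)
        mm=(np.hypot(xx-q[0],yy-q[1])<5)&(I[...,2]<.83*I[...,0])&(I[...,1]>125)
        g.append(np.array([(xx[mm]).mean(),yy[mm].mean()]));print(nm,k,q.round(1),g[-1].round(1),mm.sum(),cyl(cam(D[k]),g[-1],C))
    print(nm,tri(cs,g))
E
python3 m5.py
```

```text
collar 459 ((484.46002197265625, 174.82388305664062), (44.57886505126953, 39.42852020263672), 79.9521484375)
-7 w 45.35482496353424 origin [484.52178991 175.42523594]
-8 w 44.73001479785867 origin [484.16104527 175.47010828]
-9 w 44.66002212257541 origin [483.86444401 175.22990241]
-10 w 44.582891698172006 origin [484.164762  174.8902119]
-11 w 45.12508639395156 origin [484.50744379 174.85204844]
edge yaw -10.076957289060234 [488.41606893 197.39573252]
edge yaw -8.63002296432131 [481.47459686 152.79705433]
up scene [238.8 145. ] [239.8 144.5] 8 (array([ 518.5, -161.7,  134.7]), np.float64(114.6))
up side [205.4 161.1] [206.7 159.3] 18 (array([nan, nan, nan]), np.float64(nan))
up (array([ 521.27251483, -153.90799378,  147.43360769]), [np.float64(1.3133542882159728), np.float64(1.3133542882158664)])
lo scene [232.6 153.8] [232.  153.3] 18 (array([ 547.9, -164.2,  100.4]), np.float64(55.6))
lo side [201.9 174.8] [201.  174.5] 28 (array([ 548.4, -164.6,   99.3]), np.float64(54.5))
lo (array([ 547.64110369, -165.32566075,   98.40007155]), [np.float64(0.2962145920265535), np.float64(0.29621459202655326)])dab.py:4: RuntimeWarning: invalid value encountered in sqrt
  d=rays(c,[px])[0];o=c[3][:2]-c0;a=d[:2]@d[:2];b=2*o@d[:2];q=o@o-r*r;t=(-b-np.sqrt(b*b-4*a*q))/(2*a);X=c[3]+t*d
```

Request:
{"name": "drive_tool", "arguments": {"deltas": [[[1.25,3.15,1.4],[0,0,0]],[[1.25,3.15,1.4],[0,0,0]],[[1.25,3.15,1.4],[0,0,0]],[[1.25,3.15,1.4],[0,0,0]],[[0,0,0],[0,0,0]],[[0,0,0],[0,0,0]]]}}

```text
clock: 10.75
position: [501.2, 38.1, 270.8]
ee_rot: [0.997, -0.079, -0.002, 0.001]
contact_force: [0.7, -0.0, 0.4]
gripper_width: 84.6
grasp_force: 0.0
```

```bash
cat > m6.py <<'E'
from h import *
from dab import cyl
import os
if not os.path.exists('w3.pkl'):
    from bench import arm,get_image
    s=arm.read_state();w=get_image('wrist');pickle.dump((s,w),open('w3.pkl','wb'))
s,w=pickle.load(open('w3.pkl','rb'));c=cam(w,s);print(s['clock'],s['position'],s['joint_vel'].round(3).max())
im=w['img'];C=np.array([531,-189])
q=proj(c,[[548,-165,100],[523,-160,141]]);print(q)
x,y=q.mean(0).astype(int);x0,y0=max(0,x-50),max(0,y-50);x0=min(x0,412);y0=min(y0,284)
cv2.imwrite('pics/w3.png',cv2.resize(im[y0:y0+100,x0:x0+100,::-1],(600,600),interpolation=cv2.INTER_CUBIC));print(x0,y0)
I=im.astype(float);yy,xx=np.mgrid[:384,:512]
m=(I[...,0]>150)&(I[...,1]>140)&(I[...,2]<.85*I[...,0])&(np.hypot(xx-x,yy-y)<45)
n,l,st,cc=cv2.connectedComponentsWithStats(m.astype(np.uint8))
for i in range(1,n):
    if st[i,4]>15: print(cc[i].round(1),st[i,4],st[i,:4],cyl(c,cc[i],C))
E
python3 m6.py
```

```text
10.75 [501.22738769  38.07334569 270.77104116] 0.036
[[432.54188778 102.72850799]
 [451.97604246 129.89232819]]
392 66
[424.1  82.2] 351 [406  72  35  21] (array([nan, nan, nan]), np.float64(nan))
[442.7  87.6] 58 [431  83  21  11] (array([nan, nan, nan]), np.float64(nan))
[457.   89.3] 24 [452  87  11   9] (array([ 559.6, -180. ,  118. ]), np.float64(17.5))
[401.8 105.8] 136 [398  93  13  37] (array([ 544.2, -162. ,   37.3]), np.float64(64.0))
[431.5 101.9] 130 [426  94  12  18] (array([ 548.8, -164.9,   98.3]), np.float64(53.5))
[451.9 124.9] 35 [446 119  12  17] (array([ 528. , -159.1,  141.9]), np.float64(95.7))
[453.1 151.5] 325 [439 143  35  18] (array([nan, nan, nan]), np.float64(nan))dab.py:4: RuntimeWarning: invalid value encountered in sqrt
  d=rays(c,[px])[0];o=c[3][:2]-c0;a=d[:2]@d[:2];b=2*o@d[:2];q=o@o-r*r;t=(-b-np.sqrt(b*b-4*a*q))/(2*a);X=c[3]+t*d
```

View pics/w3.png

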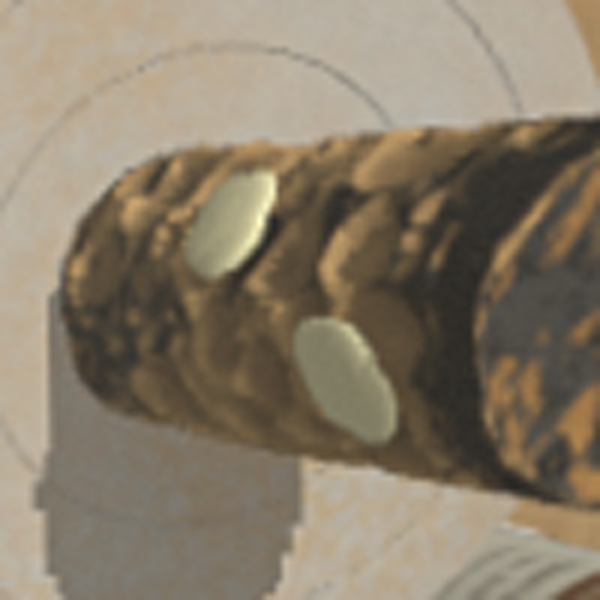

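The close view shows both dabs plainly, upper centred at crop (347,381) and lower at (232,223). I'll combine these with the two fixed views.

```bash
cat > m7.py <<'E'
from h import *
s,w=pickle.load(open('w3.pkl','rb'));st,D=pickle.load(open('t2.pkl','rb'))
cs=[cam(w,s),cam(D['scene']),cam(D['side'])]
lo=[(430.7,103.2),(232.3,153.5),(201.4,174.7)];up=[(449.8,129.5),(239.2,145),(205.7,160.8)]
print(tri(cs,lo),tri(cs,up),tri(cs[:2],up))
def res(v):
    x,y,p,z=v;o=[]
    for a,h,ob in((25,92,up),(-25,52,lo)):
        t=np.radians(p+a);X=[x+30.5*np.cos(t),y+30.5*np.sin(t),z+h]
        for c,q,k in zip(cs,ob,(1,1.3,1.1)): o+=list((proj(c,X)[0]-q)*k)
    return np.array(o)
r=least_squares(res,[531,-189,80,49],loss='soft_l1');print(r.x.round(1),r.fun.round(1))
np.save('cast.npy',r.x)
T=cur(s);a=-9.3
# lamp grasp poses: TCP at lamp z 45 -> tip 19 lower
g=np.array([484.2,175.1,112+45-19])
rows(T,pose(g+[0,0,110],toolR(a,0)),6);rows(pose(g+[0,0,110],toolR(a,0)),pose(g,toolR(a,0)),4)
E
python3 m7.py
```

```text
(array([ 547.39844184, -164.06797193,   98.23507553]), [np.float64(0.22934935980643908), np.float64(0.7187797338207096), np.float64(0.5248028590840532)]) (array([ 523.07589496, -157.19712103,  141.20895601]), [np.float64(0.7689174308384472), np.float64(1.1491313629533468), np.float64(0.7578040283222397)]) (array([ 524.082792  , -154.20050425,  144.82888029]), [np.float64(0.88635283721658), np.float64(0.886352837216491)])
[ 530.5 -187.9   79.6   47.8] [-0.2  0.7 -0.4 -0.4 -0.1  0.3  0.1 -0.4 -0.3  0.3  0.  -0.2]
6 x [[[-0.643, -2.21, 0.379], [0.02, 0.03, 0.04]]]
4 x [[[-0.0, -0.0, 2.75], [-0.0, 0.0, 0.0]]]
```

Request:
{"name": "drive_tool", "arguments": {"deltas": [[[-0.643,-2.21,0.379],[0,0,0]],[[-0.643,-2.21,0.379],[0,0,0]],[[-0.643,-2.21,0.379],[0,0,0]],[[-0.643,-2.21,0.379],[0,0,0]],[[-0.643,-2.21,0.379],[0,0,0]],[[-0.643,-2.21,0.379],[0.1,0.2,0.2]],[[0,0,0],[0,0,0]],[[0,0,0],[0,0,0]]], "claw": 8.5}}

```text
clock: 11.6
position: [483.2, 177.5, 249.2]
ee_rot: [0.997, -0.078, 0.001, -0.001]
contact_force: [1.0, 0.0, -0.1]
gripper_width: 84.6
grasp_force: 0.0
```

```bash
python3 - <<'E'
from h import *
from bench import arm,get_image
s=arm.read_state();w=get_image('wrist');pickle.dump((s,w),open('w4.pkl','wb'));T=cur(s)
print(s['position'],T.round(4)[:3,:3])
c=cam(w,s);im=w['img'].astype(int);yy,xx=np.mgrid[:384,:512];x,y=proj(c,[484,175,118])[0]
m=(im[...,0]>190)&(im[...,1]<150)&(im[...,2]<90)&(abs(xx-x)<45)&(abs(yy-y)<45)
P=onplane(c,np.argwhere(m)[:,::-1],118)[:,:2]
print(m.sum(),cv2.minAreaRect(P.astype(np.float32)))
a=np.radians(-9.5);u=P@[np.cos(a),np.sin(a)];v=P@[-np.sin(a),np.cos(a)];vm=(v.max()+v.min())/2;um=u.max()-20;print(np.ptp(v),um*np.array([np.cos(a),np.sin(a)])+vm*np.array([-np.sin(a),np.cos(a)]))
rows(T,pose([484.2,175.1,138],toolR(-9.5,0)),5)
E
```

```text
[483.22531124 177.5129134  249.16954043] [[ 0.9878 -0.1556  0.002 ]
 [-0.1556 -0.9878  0.0011]
 [ 0.0018 -0.0014 -1.    ]]
680 ((484.4526672363281, 174.8152313232422), (44.30378341674805, 39.10752868652344), 79.82208251953125)
44.45816251487031 [484.06972991 174.92560314]
5 x [[[0.024, 0.046, 2.223], [-0.02, -0.02, 0.11]]]
```

Request:
{"name": "drive_tool", "arguments": {"deltas": [[[0.024,0.05,2.22],[0,0,0.15]],[[0.024,0.05,2.22],[0,0,0.15]],[[0.024,0.05,2.22],[0,0,0.15]],[[0.024,0.05,2.22],[0,0,0.15]],[[0.024,0.05,2.22],[0,0,0.15]],[[0,0,0],[0,0,0]]]}}

```text
clock: 12.25
position: [482.8, 172.3, 135.5]
ee_rot: [0.996, -0.086, -0.002, 0.001]
contact_force: [-0.0, -0.0, 0.6]
gripper_width: 85.2
grasp_force: 0.0
```

Request:
{"name": "drive_tool", "arguments": {"deltas": [[[0,0,0],[0,0,0]],[[0,0,0],[0,0,0]],[[0,0,0],[0,0,0]],[[0,0,0],[0,0,0]],[[0,0,0],[0,0,0]],[[0,0,0],[0,0,0]]], "claw": 1.5}}

```text
clock: 12.85
position: [484.9, 174.4, 138.9]
ee_rot: [0.996, -0.085, 0.002, -0.001]
contact_force: [-0.8, 0.2, 5.8]
gripper_width: 25.6
grasp_force: 59.7
```

```bash
python3 - <<'E'
from h import *
from bench import arm
s=arm.read_state();pickle.dump(s,open('grasp.pkl','wb'));T=cur(s);print(s['position'],s['gripper_width'],T[:3,:3].round(4),s['contact_force'])
E
```

```text
[484.91096388 174.44650677 138.90897317] 25.575072183542503 [[ 0.9854 -0.17    0.0035]
 [-0.17   -0.9854  0.0018]
 [ 0.0032 -0.0023 -1.    ]] [-0.82975082  0.18599618  5.84623683]
```

Request:
{"name": "drive_tool", "arguments": {"deltas": [[[0,0,-0.5],[0,0,0]],[[0,0,-1],[0,0,0]],[[0,0,-1.5],[0,0,0]],[[0,0,-2.5],[0,0,0]],[[0,0,-3],[0,0,0]],[[0,0,-3],[0,0,0]],[[0,0,-3],[0,0,0]],[[0,0,0],[0,0,0]],[[0,0,0],[0,0,0]]]}}

```text
clock: 13.75
position: [483.6, 173.9, 283.1]
ee_rot: [0.996, -0.086, 0.001, -0.001]
contact_force: [-0.9, 0.3, -2.7]
gripper_width: 25.2
grasp_force: 59.2
```

```bash
python3 - <<'E'
from h import *
from bench import arm
g=pickle.load(open('grasp.pkl','rb'));s=arm.read_state();T=cur(s);print(s['clock'],s['position'],T[:3,:3].round(3),s['contact_force'],s['gripper_width'],s['joints'].round(2))
# lamp in tool: lamp origin world at grasp
L=pose([484.2,175.0,112],R.from_euler('z',-9.7,degrees=True).as_matrix())
TL=np.linalg.inv(cur(g))@L; np.save('TL.npy',TL); print(TL.round(3))
C=np.load('cast.npy')
def target(az,h,dist):
    yaw=az+180
    Rl=(R.from_euler('z',yaw,degrees=True)*R.from_euler('y',-40,degrees=True)).as_matrix()
    u=np.array([np.cos(np.radians(az)),np.sin(np.radians(az)),0])
    lens=np.array([C[0],C[1],49+h])+u*(31+dist)
    return pose(lens-Rl@np.array([26,0,-67]),Rl)@np.linalg.inv(TL)
for az,h in((C[2]+25,92),(C[2]-25,52)):
  for d in(40,110):
    X=target(az,h,d);print(az,d,X[:3,3].round(1),X[:3,2].round(2))
X=target(C[2]+25,92,110);
mid=X.copy();mid[2,3]+=70
rows(T,mid,18)
E
```

```text
13.75 [483.59421541 173.86332486 283.11288619] [[ 0.985 -0.171  0.002]
 [-0.171 -0.985  0.002]
 [ 0.001 -0.002 -1.   ]] [-0.91463765  0.31654116 -2.70750546] 25.187765258846834 [ 0.66  0.16 -0.17 -0.   -1.24  0.74]
[[ 1.0000e+00 -2.0000e-03  3.0000e-03 -8.7900e-01]
 [-2.0000e-03 -1.0000e+00 -2.0000e-03 -3.6100e-01]
 [ 3.0000e-03  2.0000e-03 -1.0000e+00  2.6907e+01]
 [ 0.0000e+00  0.0000e+00  0.0000e+00  1.0000e+00]]
104.56457983503194 40 [492.2 -42.2 196.7] [ 0.16 -0.62 -0.76]
104.56457983503194 110 [474.6  25.6 196.7] [ 0.16 -0.62 -0.76]
54.564579835031935 40 [617.5 -64.9 156.7] [-0.37 -0.53 -0.76]
54.564579835031935 110 [658.1  -7.9 156.7] [-0.37 -0.53 -0.76]
18 x [[[0.464, 0.678, 0.307], [-1.28, 1.99, 3.49]]]
```

```bash
cat > tg.py <<'E'
from h import *
C=np.load('cast.npy');TL=np.load('TL.npy')
def target(az,h,dist,up=0):
    Rl=(R.from_euler('z',az+180,degrees=True)*R.from_euler('y',-40,degrees=True)).as_matrix()
    u=np.array([np.cos(np.radians(az)),np.sin(np.radians(az)),0])
    lens=np.array([C[0],C[1],48.5+h+up])+u*(31+dist)
    return pose(lens-Rl@np.array([26,0,-67]),Rl)@np.linalg.inv(TL)
UP=lambda d,up=0:target(C[2]+25,92,d,up)
LO=lambda d,up=0:target(C[2]-25,52,d,up)
def lens(s):
    L=cur(s)@TL;p=L[:3,:3]@[26,0,-67]+L[:3,3];d=L[:3,:3]@[np.cos(np.radians(40)),0,-np.sin(np.radians(40))];return p,d
def report(s,a,h):
    p,d=lens(s);t=np.radians(C[2]+a);u=np.array([np.cos(t),np.sin(t),0]);q=np.array([C[0],C[1],48.5+h])+31*u
    r=p-q;print('clock',s['clock'],'dist',(r@u).round(1),'side',(r@[-u[1],u[0],0]).round(1),'up',r[2].round(1),'angle',np.degrees(np.arccos(-d@u)).round(2),'F',s['contact_force'].round(1))
E
python3 - <<'E'
from tg import *
from bench import arm
s=arm.read_state();T=cur(s);X=UP(38,80)
L=np.real(logm(np.linalg.inv(T)@X))
for k in range(0,21,4):
    q=T@expm(L*k/20);l=q@TL;print(q[:3,3].round(),(l[:3,:3]@[26,0,-67]+l[:3,3]).round())
rows(T,X,22)
E
```

```text
[484. 174. 283.] [508. 170. 189.]
[504. 134. 271.] [536. 115. 182.]
[516.  90. 266.] [552.  54. 182.]
[519.  43. 265.] [553.  -8. 190.]
[511.  -2. 269.] [540. -67. 204.]
[493. -44. 276.] [ 513. -121.  220.]
22 x [[[0.667, 0.752, 0.32], [-1.04, 1.62, 2.85]]]
```

Request:
{"name": "drive_tool", "arguments": {"deltas": [[[0.3,0.35,0.15],[-0.5,0.8,1.4]],[[0.667,0.752,0.32],[-1.04,1.62,2.85]],[[0.667,0.752,0.32],[-1.04,1.62,2.85]],[[0.667,0.752,0.32],[-1.04,1.62,2.85]],[[0.667,0.752,0.32],[-1.04,1.62,2.85]],[[0.667,0.752,0.32],[-1.04,1.62,2.85]],[[0.667,0.752,0.32],[-1.04,1.62,2.85]],[[0.667,0.752,0.32],[-1.04,1.62,2.85]],[[0.667,0.752,0.32],[-1.04,1.62,2.85]],[[0.667,0.752,0.32],[-1.04,1.62,2.85]],[[0.667,0.752,0.32],[-1.04,1.62,2.85]],[[0.667,0.752,0.32],[-1.04,1.62,2.85]]]}}

```text
clock: 14.95
position: [518.1, 60.7, 262.8]
ee_rot: [0.913, -0.361, 0.15, 0.116]
contact_force: [0.1, -0.5, -1.7]
gripper_width: 25.3
grasp_force: 59.0
```

Request:
{"name": "drive_tool", "arguments": {"deltas": [[[0.667,0.752,0.32],[-1.04,1.62,2.85]],[[0.667,0.752,0.32],[-1.04,1.62,2.85]],[[0.667,0.752,0.32],[-1.04,1.62,2.85]],[[0.667,0.752,0.32],[-1.04,1.62,2.85]],[[0.667,0.752,0.32],[-1.04,1.62,2.85]],[[0.667,0.752,0.32],[-1.04,1.62,2.85]],[[0.667,0.752,0.32],[-1.04,1.62,2.85]],[[0.667,0.752,0.32],[-1.04,1.62,2.85]],[[0.3,0.35,0.15],[-0.5,0.8,1.4]],[[0,0,0],[0,0,0]],[[0,0,0],[0,0,0]]]}}

```text
clock: 16.05
position: [502.2, -24.9, 271.6]
ee_rot: [0.783, -0.536, 0.25, 0.192]
contact_force: [-0.7, 0.6, -2.0]
gripper_width: 25.2
grasp_force: 59.0
```

```bash
python3 - <<'E'
from tg import *
from bench import arm,get_image
s=arm.read_state();w=get_image('wrist');sc=get_image('scene');sd=get_image('side');pickle.dump((s,w,sc,sd),open('w5.pkl','wb'))
report(s,25,92);print(s['joints'].round(2),s['gripper_width'])
rows(cur(s),UP(38,80),1);rows(cur(s),UP(38,0),4)
v=w['img'].copy();cv2.imwrite('pics/w5.png',np.hstack([cv2.resize(v,(480,360)),cv2.resize(sd['img'][100:220,140:240],(300,360),interpolation=cv2.INTER_CUBIC)])[:,:,::-1])
E
```

```text
clock 16.05 dist 57.9 side -19.8 up 70.7 angle 6.75 F [-0.7  0.6 -2. ]
[ 0.58  0.13 -0.61  0.69 -1.13 -0.61] 25.188316430641972
1 x [[[1.42, 1.577, 0.549], [-2.09, 3.34, 5.92]]]
4 x [[[-0.866, 0.337, 1.725], [-0.52, 0.84, 1.48]]]
```

View pics/w5.png

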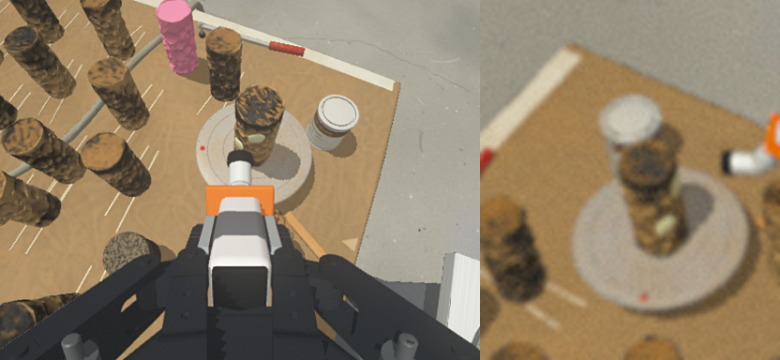

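The wrist view shows the lamp held square, with its black-tipped head at about (240,157) pointing at the casting and the dabs at (262,95) and (255,140). The side view shows the head clear above and beside the casting.

Request:
{"name": "drive_tool", "arguments": {"deltas": [[[0.71,0.79,0.27],[-1.05,1.67,2.96]],[[0.71,0.79,0.27],[-1.05,1.67,2.96]],[[0,0,0],[0,0,0]],[[0,0,0],[0,0,0]]]}}

```text
clock: 16.6
position: [492.7, -43.3, 277.3]
ee_rot: [0.743, -0.575, 0.273, 0.208]
contact_force: [-0.3, -0.2, -1.2]
gripper_width: 25.5
grasp_force: 59.0
```

```bash
python3 - <<'E'
from tg import *
from bench import arm,get_image
s=arm.read_state();w=get_image('wrist');sc=get_image('scene');sd=get_image('side');pickle.dump((s,w,sc,sd),open('w6.pkl','wb'))
report(s,25,92)
rows(cur(s),UP(38,80),1);rows(cur(s),UP(38,0),4)
o=[]
for im in(w,sc,sd):
    c=cam(im,s);L=cur(s)@TL
    pts=[L[:3,:3]@np.array(p,float)+L[:3,3] for p in((26,0,-67),(0,0,-45),(20,23,6),(20,-23,6))]
    q=proj(c,pts);x,y=q[0].astype(int);v=cv2.resize(im['img'][y-30:y+30,x-30:x+30],(266,266),interpolation=cv2.INTER_CUBIC)
    for r,col in zip(q,((255,0,0),(0,255,0),(0,0,255),(0,0,255))):cv2.circle(v,tuple(int(t) for t in (r-[x-30,y-30]+.5)*266/60),3,col,-1)
    o.append(v)
cv2.imwrite('pics/w6.png',np.hstack(o)[:,:,::-1])
E
```

```text
clock 16.6 dist 38.8 side -0.4 up 81.0 angle 0.06 F [-0.3 -0.2 -1.2]
1 x [[[-0.012, 0.025, 0.131], [-0.11, 0.04, -0.04]]]
4 x [[[-1.293, 0.014, 1.561], [-0.03, 0.01, -0.01]]]
```

View pics/w6.png

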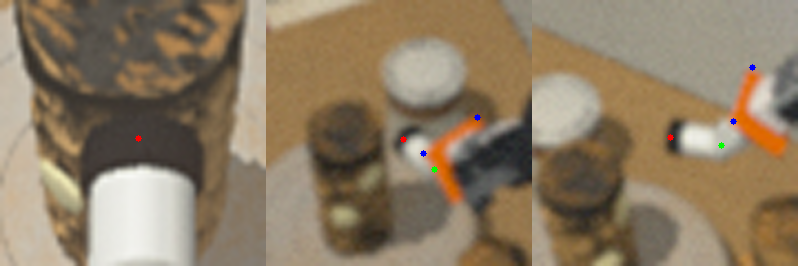

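The red predicted-lens mark sits on the black head tip in all three views, so the lamp's pose in the grip is as modelled.

Request:
{"name": "drive_tool", "arguments": {"deltas": [[[-1.3,0,1.57],[0,0,0]],[[-1.3,0,1.57],[0,0,0]],[[-1.3,0,1.57],[0,0,0]],[[-0.9,0,1.1],[0,0,0]],[[-0.38,0,0.45],[0,0,0]],[[0,0,0],[0,0,0]],[[0,0,0],[0,0,0]],[[0,0,0],[0,0,0]]]}}

```text
clock: 17.55
position: [493.6, -44.0, 196.9]
ee_rot: [0.742, -0.575, 0.274, 0.208]
contact_force: [0.3, -0.3, -2.0]
gripper_width: 25.3
grasp_force: 59.2
```

```bash
python3 - <<'E'
from tg import *
from bench import arm
s=arm.read_state();report(s,25,92);rows(cur(s),UP(38,0),1)
a=np.degrees(0);rows(UP(38,0),UP(38,75),5);rows(UP(60,75),LO(60,75+40),20)
T=UP(60,75);X=LO(60,115);L=np.real(logm(np.linalg.inv(T)@X))
for k in range(0,6):
    q=T@expm(L*k/5);l=q@TL;p=l[:3,:3]@[26,0,-67]+l[:3,3];print(p.round(),np.hypot(*p[:2]-C[:2]).round())
E
```

```text
clock 17.55 dist 37.9 side -1.1 up 0.7 angle 0.03 F [ 0.3 -0.3 -2. ]
1 x [[[-0.052, 0.09, 0.043], [-0.15, 0.01, -0.16]]]
5 x [[[0.968, -0.004, -1.146], [-0.0, -0.0, 0.0]]]
20 x [[[0.01, -0.744, 0.011], [-1.61, 0.01, 1.91]]]
[ 508. -100.  216.] 91.0
[523. -97. 216.] 91.0
[539. -97. 216.] 91.0
[ 555. -100.  216.] 91.0
[ 570. -106.  216.] 91.0
[ 583. -114.  216.] 91.0
```

Request:
{"name": "drive_tool", "arguments": {"deltas": [[[-0.04,0.08,0.04],[0,0,0]],[[0,0,0],[0,0,0]],[[0,0,0],[0,0,0]],[[0,0,0],[0,0,0]],[[0,0,0],[0,0,0]],[[0,0,0],[0,0,0]],[[0,0,0],[0,0,0]],[[0,0,0],[0,0,0]],[[0,0,0],[0,0,0]],[[0,0,0],[0,0,0]],[[0,0,0],[0,0,0]],[[0,0,0],[0,0,0]]]}}

```text
clock: 18.75
position: [492.3, -44.5, 195.5]
ee_rot: [0.742, -0.575, 0.273, 0.208]
contact_force: [0.4, 0.8, -2.7]
gripper_width: 25.6
grasp_force: 59.2
```

Request:
{"name": "drive_tool", "arguments": {"deltas": [[[0,0,0],[0,0,0]],[[0,0,0],[0,0,0]],[[0,0,0],[0,0,0]],[[0,0,0],[0,0,0]],[[0,0,0],[0,0,0]],[[0,0,0],[0,0,0]],[[0,0,0],[0,0,0]],[[0,0,0],[0,0,0]],[[0,0,0],[0,0,0]],[[0,0,0],[0,0,0]],[[0,0,0],[0,0,0]],[[0,0,0],[0,0,0]]]}}

```text
clock: 19.95
position: [492.3, -44.5, 195.5]
ee_rot: [0.742, -0.575, 0.273, 0.208]
contact_force: [0.4, -0.6, -2.3]
gripper_width: 25.4
grasp_force: 59.2
```

```bash
python3 - <<'E'
from tg import *
from bench import arm
s=arm.read_state();report(s,25,92)
rows(UP(38,75),LO(38,115),14)
E
```

```text
clock 19.95 dist 37.7 side 0.4 up -0.7 angle 0.04 F [ 0.4 -0.6 -2.3]
14 x [[[0.019, -0.926, 0.019], [-2.3, 0.01, 2.73]]]
```

Request:
{"name": "drive_tool", "arguments": {"deltas": [[[0,0,0],[0,0,0]],[[0,0,0],[0,0,0]],[[0,0,0],[0,0,0]],[[0,0,0],[0,0,0]],[[0,0,0],[0,0,0]],[[0,0,0],[0,0,0]],[[0.97,0,-1.15],[0,0,0]],[[0.97,0,-1.15],[0,0,0]],[[0.97,0,-1.15],[0,0,0]],[[0.97,0,-1.15],[0,0,0]],[[0.97,0,-1.15],[0,0,0]],[[0,0,0],[0,0,0]]]}}

```text
clock: 21.15
position: [492.7, -44.0, 272.4]
ee_rot: [0.742, -0.576, 0.274, 0.207]
contact_force: [0.1, -0.3, -1.6]
gripper_width: 25.4
grasp_force: 59.2
```

Request:
{"name": "drive_tool", "arguments": {"deltas": [[[0.02,-0.926,0.02],[-2.3,0,2.73]],[[0.02,-0.926,0.02],[-2.3,0,2.73]],[[0.02,-0.926,0.02],[-2.3,0,2.73]],[[0.02,-0.926,0.02],[-2.3,0,2.73]],[[0.02,-0.926,0.02],[-2.3,0,2.73]],[[0.02,-0.926,0.02],[-2.3,0,2.73]],[[0.02,-0.926,0.02],[-2.3,0,2.73]],[[0.02,-0.926,0.02],[-2.3,0,2.73]],[[0.02,-0.926,0.02],[-2.3,0,2.73]],[[0.02,-0.926,0.02],[-2.3,0,2.73]],[[0.02,-0.926,0.02],[-2.3,0,2.73]],[[0.02,-0.926,0.02],[-2.3,0,2.73]]]}}

```text
clock: 22.35
position: [599.9, -57.6, 269.4]
ee_rot: [-0.48, 0.807, -0.176, -0.294]
contact_force: [0.2, 0.8, -2.3]
gripper_width: 25.3
grasp_force: 59.3
```

Request:
{"name": "drive_tool", "arguments": {"deltas": [[[0.02,-0.926,0.02],[-2.3,0,2.73]],[[0.02,-0.926,0.02],[-2.3,0,2.73]],[[0,0,0],[0,0,0]],[[0,0,0],[0,0,0]]]}}

```text
clock: 22.75
position: [615.2, -67.5, 269.6]
ee_rot: [-0.43, 0.835, -0.158, -0.304]
contact_force: [0.6, -0.7, -2.2]
gripper_width: 25.2
grasp_force: 59.3
```

```bash
python3 - <<'E'
from tg import *
from bench import arm
s=arm.read_state();report(s,-25,52);rows(cur(s),LO(38,115),1);rows(cur(s),LO(38,0),6);print(s['joints'].round(2))
E
```

```text
clock 22.75 dist 36.7 side 0.4 up 113.2 angle 0.13 F [ 0.6 -0.7 -2.2]
1 x [[[-0.003, -0.034, -0.216], [0.01, 0.13, -0.0]]]
6 x [[[-1.235, -0.001, 1.43], [0.0, 0.02, -0.0]]]
[ 0.33  0.58  0.12  0.39 -1.69 -1.02]
```

Request:
{"name": "drive_tool", "arguments": {"deltas": [[[-1.5,0,1.74],[0,0,0]],[[-1.5,0,1.74],[0,0,0]],[[-1.5,0,1.74],[0,0,0]],[[-1.5,0,1.74],[0,0,0]],[[-0.9,0,1.04],[0,0,0]],[[-0.5,0,0.58],[0,0,0]],[[0,0,0],[0,0,0]],[[0,0,0],[0,0,0]],[[0,0,0],[0,0,0]]]}}

```text
clock: 23.65
position: [617.4, -66.1, 158.9]
ee_rot: [-0.43, 0.836, -0.159, -0.302]
contact_force: [-0.4, 0.2, -1.5]
gripper_width: 25.4
grasp_force: 59.4
```

```bash
python3 - <<'E'
from tg import *
from bench import arm
s=arm.read_state();report(s,-25,52);rows(cur(s),LO(38,0),1)
E
```

```text
clock 23.65 dist 39.3 side -0.7 up 2.3 angle 0.32 F [-0.4  0.2 -1.5]
1 x [[[-0.098, 0.058, 0.27], [-0.13, 0.32, -0.11]]]
```

Request:
{"name": "drive_tool", "arguments": {"deltas": [[[-0.06,0.03,0.08],[0,0,0]],[[0,0,0],[0,0,0]],[[0,0,0],[0,0,0]],[[0,0,0],[0,0,0]]]}}

```text
clock: 24.05
position: [616.6, -66.1, 156.9]
ee_rot: [-0.43, 0.836, -0.158, -0.303]
contact_force: [0.3, 0.7, -2.2]
gripper_width: 25.3
grasp_force: 59.4
```

```bash
python3 - <<'E'
from tg import *
from bench import arm
s=arm.read_state();report(s,-25,52);rows(cur(s),LO(38,0),1)
# plan return: raise 150, then to above dock
T=LO(38,0);T[2,3]+=130
G=cur(pickle.load(open('grasp.pkl','rb')));G2=G.copy();G2[2,3]+=120
rows(LO(38,0),T,6);rows(T,G2,24)
L=np.real(logm(np.linalg.inv(T)@G2))
for k in range(0,7):
    q=T@expm(L*k/6);l=q@TL;p=l[:3,:3]@[26,0,-67]+l[:3,3];print(q[:3,3].round(),p.round())
E
```

```text
clock 24.05 dist 38.7 side 0.0 up 0.3 angle 0.23 F [ 0.3  0.7 -2.2]
1 x [[[-0.002, -0.007, 0.078], [-0.05, 0.23, -0.07]]]
6 x [[[1.398, -0.006, -1.655], [0.0, 0.0, 0.0]]]
24 x [[[-1.327, 0.172, -0.36], [1.69, -1.06, -4.59]]]
[616. -67. 286.] [ 570. -132.  230.]
[634. -19. 265.] [606. -88. 202.]
[633.  34. 250.] [625. -32. 179.]
[616.  86. 241.] [623.  29. 163.]
[582. 130. 241.] [602.  87. 156.]
[537. 161. 247.] [562. 137. 156.]
[485. 174. 259.] [510. 171. 165.]
```

Request:
{"name": "drive_tool", "arguments": {"deltas": [[[0,0,0],[0,0,0]],[[0,0,0],[0,0,0]],[[0,0,0],[0,0,0]],[[0,0,0],[0,0,0]],[[0,0,0],[0,0,0]],[[0,0,0],[0,0,0]],[[0,0,0],[0,0,0]],[[0,0,0],[0,0,0]],[[0,0,0],[0,0,0]],[[0,0,0],[0,0,0]],[[0,0,0],[0,0,0]],[[0,0,0],[0,0,0]]]}}

```text
clock: 25.25
position: [616.5, -66.1, 156.7]
ee_rot: [-0.43, 0.836, -0.158, -0.303]
contact_force: [-0.1, -0.6, -1.4]
gripper_width: 25.3
grasp_force: 59.4
```

Request:
{"name": "drive_tool", "arguments": {"deltas": [[[0,0,0],[0,0,0]],[[0,0,0],[0,0,0]],[[0,0,0],[0,0,0]],[[0,0,0],[0,0,0]],[[0,0,0],[0,0,0]],[[0,0,0],[0,0,0]],[[0,0,0],[0,0,0]],[[0,0,0],[0,0,0]],[[0,0,0],[0,0,0]],[[0,0,0],[0,0,0]],[[0,0,0],[0,0,0]],[[0,0,0],[0,0,0]]]}}

```text
clock: 26.45
position: [616.5, -66.1, 156.7]
ee_rot: [-0.43, 0.836, -0.158, -0.303]
contact_force: [0.4, 0.3, -2.1]
gripper_width: 25.4
grasp_force: 59.4
```

Request:
{"name": "drive_tool", "arguments": {"deltas": [[[0,0,0],[0,0,0]],[[0,0,0],[0,0,0]],[[0,0,0],[0,0,0]],[[0.7,0,-0.83],[0,0,0]],[[1.4,0,-1.65],[0,0,0]],[[1.4,0,-1.65],[0,0,0]],[[1.4,0,-1.65],[0,0,0]],[[1.4,0,-1.65],[0,0,0]],[[1.4,0,-1.65],[0,0,0]],[[0.7,0,-0.83],[0,0,0]],[[0,0,0],[0,0,0]]]}}

```text
clock: 27.55
position: [616.1, -66.3, 288.7]
ee_rot: [-0.43, 0.836, -0.159, -0.301]
contact_force: [0.5, -0.1, -1.7]
gripper_width: 25.3
grasp_force: 59.4
```

Request:
{"name": "drive_tool", "arguments": {"deltas": [[[-0.66,0.09,-0.18],[0.84,-0.53,-2.3]],[[-1.33,0.172,-0.36],[1.69,-1.06,-4.59]],[[-1.33,0.172,-0.36],[1.69,-1.06,-4.59]],[[-1.33,0.172,-0.36],[1.69,-1.06,-4.59]],[[-1.33,0.172,-0.36],[1.69,-1.06,-4.59]],[[-1.33,0.172,-0.36],[1.69,-1.06,-4.59]],[[-1.33,0.172,-0.36],[1.69,-1.06,-4.59]],[[-1.33,0.172,-0.36],[1.69,-1.06,-4.59]],[[-1.33,0.172,-0.36],[1.69,-1.06,-4.59]],[[-1.33,0.172,-0.36],[1.69,-1.06,-4.59]],[[-1.33,0.172,-0.36],[1.69,-1.06,-4.59]],[[-1.33,0.172,-0.36],[1.69,-1.06,-4.59]]]}}

```text
clock: 28.75
position: [617.2, 80.7, 240.9]
ee_rot: [0.812, -0.546, 0.096, 0.181]
contact_force: [0.5, -0.6, -2.7]
gripper_width: 24.8
grasp_force: 59.4
```

Request:
{"name": "drive_tool", "arguments": {"deltas": [[[-1.33,0.172,-0.36],[1.69,-1.06,-4.59]],[[-1.33,0.172,-0.36],[1.69,-1.06,-4.59]],[[-1.33,0.172,-0.36],[1.69,-1.06,-4.59]],[[-1.33,0.172,-0.36],[1.69,-1.06,-4.59]],[[-1.33,0.172,-0.36],[1.69,-1.06,-4.59]],[[-1.33,0.172,-0.36],[1.69,-1.06,-4.59]],[[-1.33,0.172,-0.36],[1.69,-1.06,-4.59]],[[-1.33,0.172,-0.36],[1.69,-1.06,-4.59]],[[-1.33,0.172,-0.36],[1.69,-1.06,-4.59]],[[-1.33,0.172,-0.36],[1.69,-1.06,-4.59]],[[0,0,0],[0,0,0]],[[0,0,0],[0,0,0]]]}}

```text
clock: 29.95
position: [516.7, 168.2, 250.7]
ee_rot: [0.982, -0.184, 0.023, 0.037]
contact_force: [0.0, 0.8, -2.8]
gripper_width: 25.8
grasp_force: 59.4
```

```bash
python3 - <<'E'
from tg import *
from bench import arm
s=arm.read_state();G=cur(pickle.load(open('grasp.pkl','rb')))
G2=G.copy();G2[2,3]+=120
print(s['clock'],s['position'],s['gripper_width']);rows(cur(s),G2,2)
E
```

```text
29.95 [516.74713297 168.20990147 250.70751101] 25.75419305933605
2 x [[[-1.592, 0.228, -0.471], [2.06, -1.43, -5.74]]]
```

Request:
{"name": "drive_tool", "arguments": {"deltas": [[[-1.06,0.15,-0.31],[1.37,-0.95,-3.83]],[[-1.06,0.15,-0.31],[1.37,-0.95,-3.83]],[[-1.06,0.15,-0.31],[1.37,-0.95,-3.83]],[[0,0,0],[0,0,0]],[[0,0,0],[0,0,0]],[[0,0,0],[0,0,0]],[[0,0,0],[0,0,0]]]}}

```text
clock: 30.65
position: [485.3, 174.3, 258.8]
ee_rot: [0.996, -0.085, 0.002, -0.001]
contact_force: [-0.2, 0.1, -1.7]
gripper_width: 25.3
grasp_force: 59.4
```

```bash
cat > ret.py <<'E'
from tg import *
from bench import arm
import sys
up=float(sys.argv[1])
s=arm.read_state();G=cur(pickle.load(open('grasp.pkl','rb')));G2=G.copy();G2[2,3]+=up
print(s['clock'],s['position'],(s['position']-G[:3,3]).round(2),s['gripper_width'],s['contact_force']);rows(cur(s),G2,1)
E
python3 ret.py 120
```

```text
30.65 [485.30140654 174.25644953 258.83102844] [  0.39  -0.19 119.92] 25.29892079861536 [-0.17163327  0.06748709 -1.7245816 ]
1 x [[[-0.042, -0.012, -0.008], [-0.0, -0.0, 0.06]]]
```

Request:
{"name": "drive_tool", "arguments": {"deltas": [[[-0.05,0,1.5],[0,0,0]],[[-0.03,0,2.5],[0,0,0]],[[0,0,2.5],[0,0,0]],[[0,0,2],[0,0,0]],[[0,0,1.2],[0,0,0]],[[0,0,0.6],[0,0,0]],[[0,0,0],[0,0,0]],[[0,0,0],[0,0,0]],[[0,0,0],[0,0,0]]]}}

```text
clock: 31.55
position: [485.4, 175.1, 157.5]
ee_rot: [0.996, -0.084, 0.003, -0.002]
contact_force: [-0.6, -0.7, -0.6]
gripper_width: 25.1
grasp_force: 59.4
```

```bash
python3 ret.py 0
```

```text
31.55 [485.37543287 175.0641215  157.51264529] [ 0.46  0.62 18.6 ] 25.072940151497406 [-0.64251205 -0.68370049 -0.56886713]
1 x [[[-0.046, 0.078, 1.86], [-0.16, -0.13, 0.11]]]
```

Request:
{"name": "drive_tool", "arguments": {"deltas": [[[-0.04,0.05,0.7],[-0.1,-0.1,0.1]],[[0,0,0.5],[0,0,0]],[[0,0,0.3],[0,0,0]],[[0,0,0],[0,0,0]],[[0,0,0],[0,0,0]]]}}

```text
clock: 32.05
position: [484.3, 174.3, 141.3]
ee_rot: [0.996, -0.085, 0.001, -0.001]
contact_force: [-0.4, 1.1, -2.1]
gripper_width: 25.5
grasp_force: 59.4
```

```bash
python3 ret.py 0
```

```text
32.05 [484.33613077 174.28294075 141.3263956 ] [-0.57 -0.16  2.42] 25.502616528277155 [-0.38704001  1.07674101 -2.10560172]
1 x [[[0.053, -0.025, 0.242], [0.04, 0.07, 0.02]]]
```

Request:
{"name": "drive_tool", "arguments": {"deltas": [[[0.05,-0.01,0.12],[0,0,0]],[[0,0,0.1],[0,0,0]],[[0,0,0],[0,0,0]],[[0,0,0],[0,0,0]]]}}

```text
clock: 32.45
position: [484.8, 174.3, 139.2]
ee_rot: [0.996, -0.085, 0.001, -0.001]
contact_force: [0.9, -0.6, -1.6]
gripper_width: 25.7
grasp_force: 59.4
```

```bash
python3 ret.py 0
```

```text
32.45 [484.79682456 174.28127015 139.22699253] [-0.11 -0.17  0.32] 25.73388807577711 [ 0.91888573 -0.55598294 -1.60526792]
1 x [[[0.008, -0.018, 0.032], [0.03, 0.07, 0.01]]]
```

Request:
{"name": "drive_tool", "arguments": {"deltas": [[[0,0,0.05],[0,0,0]],[[0,0,0],[0,0,0]],[[0,0,0],[0,0,0]]]}}

```text
clock: 32.75
position: [484.9, 174.3, 138.9]
ee_rot: [0.996, -0.085, 0.001, -0.001]
contact_force: [-0.3, 1.3, -0.2]
gripper_width: 25.7
grasp_force: 59.7
```

Request:
{"name": "drive_tool", "arguments": {"deltas": [[[0,0,0.03],[0,0,0]],[[0,0,0],[0,0,0]]]}}

```text
clock: 32.95
position: [484.9, 174.4, 138.9]
ee_rot: [0.996, -0.085, 0.001, -0.001]
contact_force: [-2.4, -1.0, 4.0]
gripper_width: 25.3
grasp_force: 59.9
```

Request:
{"name": "drive_tool", "arguments": {"deltas": [[[0,0,0],[0,0,0]],[[0,0,0],[0,0,0]],[[0,0,0],[0,0,0]],[[0,0,0],[0,0,0]],[[0,0,0],[0,0,0]],[[0,0,-1.5],[0,0,0]],[[0,0,-2.5],[0,0,0]],[[0,0,-3],[0,0,0]],[[0,0,-3],[0,0,0]],[[0,0,-3],[0,0,0]],[[0,0,0],[0,0,0]],[[0,0,0],[0,0,0]]], "claw": 8.5}}

```text
clock: 34.15
position: [484.4, 174.2, 268.8]
ee_rot: [0.996, -0.085, 0.001, -0.002]
contact_force: [-0.4, 0.2, -0.6]
gripper_width: 85.1
grasp_force: 0.0
```

```bash
python3 - <<'E'
from h import *
from bench import arm,get_image
s=arm.read_state();w=get_image('wrist');sc=get_image('scene');sd=get_image('side');c=cam(w,s);im=w['img'].astype(int);yy,xx=np.mgrid[:384,:512];x,y=proj(c,[484,175,118])[0]
m=(im[...,0]>190)&(im[...,1]<150)&(im[...,2]<90)&(abs(xx-x)<45)&(abs(yy-y)<45)
P=onplane(c,np.argwhere(m)[:,::-1],118)[:,:2]
print(s['clock'],s['position'],s['contact_force'],m.sum(),cv2.minAreaRect(P.astype(np.float32)))
x,y=proj(cam(sd),[500,0,60])[0].astype(int)
cv2.imwrite('pics/end.png',np.hstack([cv2.resize(w['img'],(400,300)),cv2.resize(sd['img'][y-60:y+60,x-80:x+80],(400,300),interpolation=cv2.INTER_CUBIC)])[:,:,::-1])
E
```

```text
34.15 [484.43604077 174.24127793 268.78567754] [-0.38862082  0.24493606 -0.56235937] 632 ((484.8858947753906, 175.2472686767578), (45.188819885253906, 38.83244323730469), 80.2511978149414)
```

View pics/end.png

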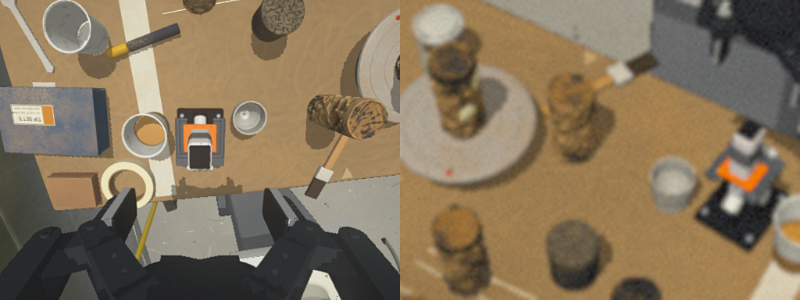

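The lamp hangs home: its collar is at (484.9,175.2) with yaw −9.7°, as before. The casting stands on the wheel, the other things are where they were, and the gripper is clear.

```bash
python3 -c "
from bench import arm
print(arm.job_done())"
```

```text
the job is handed in; nothing more can be done
None
```

The job is handed in at about 34 s on the robot's clock: I turned the casting by the wheel rim, shone the lamp on the upper dab and then the lower from about 38 mm for over 2 s each, and hung it back in its holder; the last pictures show nothing else disturbed.

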